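Descale the long tap spouts against the soak timer

ROBOT

A 6-joint arm with a two-finger parallel gripper is mounted at the origin on the work surface. World frame = base frame: x ahead of the robot, y to its left, z up, the work surface at z = 0. Lengths are in m, angles in rad, forces in N, time in s.
With the tool pointing down it reaches from about 0.35 to 0.975 m from the base axis. Payload 4.9 kg.
Tool frame: the origin (TCP) lies at the very end of the fingers, on their centre line; the grasp point (between the pads) lies 19 mm behind it (ctrl.tcp_to_grasp is the z of the grasp point in the tool frame, in m); z points along the fingers, y is the line along which they close (so a half turn about z gives the same grasp; the last joint's range is limited). The gripper opens to 85 mm and grips with 20 to 120 N. Pads are 22 mm wide; open, the fingers measure 114 mm over their backs; the gripper's body (76 mm by 85 mm) begins 54 mm behind the grasp point. The pads swing forward as they close: fully open they stand 13 mm farther back than shut.
Start: joints at [1.169, 0.053, 1.613, -0, 1.476, -0.119], TCP at [0.174, 0.6, 0.231] pointing down, gripper open.
Joint ranges: [-3.01, 3.01], [-1.01, 2.22], [0.06, 2.58], [-1.02, 4.17], [0.09, 2.62], [-3.14, 3.14]. Speed limits (rad/s): [2.57, 2.57, 3.14, 3.14, 3.14, 3.14].

INTERFACE

Orientations are given as a rotation vector (axis times angle).
In Python, from station import ctrl, eyes, job, nets gives the robot as it stands. The module is installed in compiled form; this text tells all that it offers.
- The arm moves only by the tool jog_arm, never from a script. Its argument "commands" is one flat list of numbers, 7 for each row, row after row: the shift along the tool's x, y, z each as a share of 0.06 m, from -1 to 1, then the turn, a rotation vector about the tool's x, y, z each as a share of 0.1 rad, from -1 to 1, then the finger opening in mm, from 0 to 85.4. In form: [x, y, z, ax, ay, az, grip, x, y, z, ax, ay, az, grip, ...]. A call has 1 to 20 rows; each row shifts and turns the commanded pose from where the row before left it, along the tool's axes as they then stand; what a row does not reach is not made up. A row lasts 1/8 s, in which the tool goes at most 62.5 mm and 10.7 degrees, less where a joint would pass 70% of its speed; a pose out of reach is approached as far as the arm can. A call with a number of a shift or a turn outside -1 to 1 is refused whole. A call with a gripper value outside its range is refused whole. The fingers move at their own pace and stop on an object; "newtons" is the grip in N (left out, the last holds). Time passes only in rows, so rows that do not move let the fingers close. It gives the time, the measured TCP pose, the force, the opening and the grip force at its end, in the units of the state.
- ctrl.get_obs(): the state, without advancing time (a new reading comes with each control period).
- eyes.get_image(name): name is "side" or "top"; returns a dict with "image" (420x560x3 uint8, red, green, blue), "z_map" (420x560 float32, m along the optical axis (not along the pixel's ray), 0 where there is no reading), "K" (3x3 intrinsics, pixels), "cam_to_world" (4x4, takes a point from camera to world coordinates). Camera axes: x right, y up, looking along -z (the intrinsics and any distortion apply to the point x, -y, -z); pixel columns grow to the right and rows downward; lengths in m; the calibration is good to about 2 mm. A picture is of the moment at which its call begins.
- job.finish_job(): hands the job in; it is judged then, once.
Trained networks look in the newest picture that a camera, given by its name, has taken for a name from the list of things; names that differ only in an ending like _2 or _b are one class to them, and where a whole thing is asked for, a point or a joint stands for the part that bears it (a point fixed in the world has none). Each returns a list of dicts, best first, with "p" (0 to 1); they miss things now and then, are a little off and sometimes report something else, mostly with a low value. They report only what shows in the picture. A call takes as long as a camera call.
- nets.silhouettes(camera, name): "mask" (420x560 bool, what is visible of it) and "bbox" ([left, top, right, bottom] in pixels, round what is visible of it).
The state is a dict: "t": time; "q": joint angles; "dq": joint speeds; "effort": joint torques, N m; "tool_pos": TCP position; "tool_rot": TCP orientation; "contact_force": force on the tool from outside, world axes, zero at the start; "wrist_torque": the same for the moment, N m; "opening": finger opening in m; "grip_force": force on a finger pad.
Only numpy, scipy, OpenCV 4.12 (cv2) and the standard library are available. Lean on these libraries where they do the work, as an engineer would, in place of code of your own. Each camera call takes 0.05 s, during which the arm holds its last target. There are 200 camera calls.

TASK

Descale the long tap spouts: lay every long spout flat on the floor of the white soak tray, then press the descaler canister's nozzle cap right down and let it spring back up, and after that wind the soak timer's key clockwise, a part turn at a time, until it is fully wound. The short look-alike spouts do not need descaling: at any point in the job, lay each of them flat on the floor of the wooden basket. Leave the soap bottle and the tumbler where they stand.

Things in the scene. Friction and masses are not known exactly. Their poses are not given: they have to be found in the camera images.
- long_a: LONG spout: matte black square-section basin tap spout with a steel band at one end and a round steel outlet on one face, a plain solid bar 125 mm long, 28 mm wide and 24 mm high, about 165 g, lying on the counter. Origin at the bar's centre (12 mm above what it lies on), x along its length. May be absent (None): two or three long ones are present.
- long_b: LONG spout: matte black square-section basin tap spout with a steel band at one end and a round steel outlet on one face, a plain solid bar 125 mm long, 28 mm wide and 24 mm high, about 165 g, lying on the counter. Origin at the bar's centre (12 mm above what it lies on), x along its length. May be absent (None): two or three long ones are present.
- long_c: LONG spout: matte black square-section basin tap spout with a steel band at one end and a round steel outlet on one face, a plain solid bar 125 mm long, 28 mm wide and 24 mm high, about 165 g, lying on the counter. Origin at the bar's centre (12 mm above what it lies on), x along its length. May be absent (None): two or three long ones are present.
- short_a: SHORT spout, a look-alike of the long ones: matte black square-section basin tap spout with a steel band at one end and a round steel outlet on one face, a plain solid bar 85 mm long, 28 mm wide and 24 mm high, about 113 g, lying on the counter. Origin at the bar's centre (12 mm above what it lies on), x along its length. May be absent (None): two or three short ones are present.
- short_b: SHORT spout, a look-alike of the long ones: matte black square-section basin tap spout with a steel band at one end and a round steel outlet on one face, a plain solid bar 85 mm long, 28 mm wide and 24 mm high, about 113 g, lying on the counter. Origin at the bar's centre (12 mm above what it lies on), x along its length. May be absent (None): two or three short ones are present.
- short_c: SHORT spout, a look-alike of the long ones: matte black square-section basin tap spout with a steel band at one end and a round steel outlet on one face, a plain solid bar 85 mm long, 28 mm wide and 24 mm high, about 113 g, lying on the counter. Origin at the bar's centre (12 mm above what it lies on), x along its length. May be absent (None): two or three short ones are present.
- tray: Soak tray: fixed open-topped white plastic tray, outside 210 mm along its x, 165 mm along its y, 35 mm high, walls and floor 5 mm thick. Origin under its centre, at counter height, z up. It stands to one side of the robot, the wooden basket on the other; which side changes.
- basket: Spares basket: fixed open-topped brown wooden basket, outside 210 mm along its x, 165 mm along its y, 48 mm high, walls and floor 6 mm thick. Origin under its centre, at counter height, z up.
- nozzle (a joint): How far the descaler's sprung nozzle cap is pushed down, m: 0 up, 0.008 fully down. It takes 2.4 N to start, 7.2 N at the bottom, and springs back when let go. The canister is fixed at the far end of the soak tray: aluminium, 50 mm across, its axis about 160 mm from the tray's centre along tray +x, with a grey cap 38 mm across.
- nozzle_top (a point): Centre of the flat top of the nozzle cap, 170 mm above the counter when up; moves down with the cap.
- key (a joint): How far the timer's key is wound, rad: grows clockwise seen from above, 0 run down, 5.8 at the end stop (fully wound); starts between 0 and 0.6. The spring resists with 0.02 N m per rad on top of 0.15 N m of friction, which holds the key wherever it is let go. Fully wound, the black pointer on the key's collar stands at the last (thickest) mark of the dial.
- key_grip (a point): Middle of the flat blade of the steel wing key on the soak timer (fixed, white, round, 112 mm across the foot, 55 mm high). Key axis vertical; blade 60 mm long along this frame's x, 10 mm thick along its y, 30 mm high, spanning 69 to 99 mm above the counter. The frame turns with the key; a black pointer on its collar lies along +x.
- soap_bottle: Bystander: amber glass bottle, 60 mm across, 150 mm high, standing on the counter. Origin at the centre of its underside.
- tumbler: Bystander: terracotta-coloured tumbler, 72 mm across, 95 mm high, standing on the counter. Origin at the centre of its underside.

How it is judged:
On the way, in this order (a step that is already met when the one before it is completed fails the run):
1. every long spout lies flat in the soak tray (x of long_a in the frame of tray between -0.1 and 0.1 m and y of long_a in the frame of tray between -0.078 and 0.078 m and z of each of long_a, long_b, long_c in the frame of tray below 0.026 m and linear speed of each of long_a, long_b, long_c below 0.03 m/s and angle between long_a's own x axis and vertical between 1.4 and 1.74 rad and x of long_b in the frame of tray between -0.1 and 0.1 m and y of long_b in the frame of tray between -0.078 and 0.078 m and angle between long_b's own x axis and vertical between 1.4 and 1.74 rad and x of long_c in the frame of tray between -0.1 and 0.1 m and y of long_c in the frame of tray between -0.078 and 0.078 m and angle between long_c's own x axis and vertical between 1.4 and 1.74 rad), for 0.3 s.
2. the nozzle cap is pressed down (6 mm of its 8 or more) (value of joint nozzle above 0.006 m), for 0.05 s.
3. the cap is let up again and the timer is fully wound (value of joint nozzle below 0.0015 m and value of joint key above 5.5 rad), for 0.2 s.
At the end, for the whole second after the job is handed in: Long spouts lie flat (10 degrees) and still on the tray floor, short ones on the basket floor, none on another or a rim (centre inside the walls, under 26 mm above the counter); nozzle cap up within 1.5 mm; key at 5.5 rad or more of 5.8 (all of step 1 and all of step 3 and x of short_a in the frame of basket between -0.1 and 0.1 m and y of short_a in the frame of basket between -0.078 and 0.078 m and z of each of short_a, short_b, short_c in the frame of basket below 0.026 m and linear speed of each of short_a, short_b, short_c below 0.03 m/s and angle between short_a's own x axis and vertical between 1.4 and 1.74 rad and x of short_b in the frame of basket between -0.1 and 0.1 m and y of short_b in the frame of basket between -0.078 and 0.078 m and angle between short_b's own x axis and vertical between 1.4 and 1.74 rad and x of short_c in the frame of basket between -0.1 and 0.1 m and y of short_c in the frame of basket between -0.078 and 0.078 m and angle between short_c's own x axis and vertical between 1.4 and 1.74 rad); the robot touches nothing.
It fails at once if the soap bottle is pushed more than 30 mm or tipped (distance of soap_bottle from where it was at the start of the episode above 0.03 m or angle between soap_bottle's own z axis and vertical above 0.5 rad).
It fails at once if the tumbler is pushed more than 30 mm or tipped (distance of tumbler from where it was at the start of the episode above 0.03 m or angle between tumbler's own z axis and vertical above 0.5 rad).
Of long_a, long_b, long_c only 2 to 3 are there at a start; the rules pass over those that are not, and their reading is None.
Of short_a, short_b, short_c only 2 to 3 are there at a start; the rules pass over those that are not, and their reading is None.
At some moment in a run one of long_a, long_b, long_c, short_a, short_b, short_c may be knocked a few centimetres aside while the robot is not near it.
Once in a run the grip may slacken for a moment while it holds something.
It also fails if it takes over 200 s, if anything falls off the work surface, if the arm or the gripper's body presses on something with over 40 N, if the wrist force passes 120 N, or if a joint passes its speed limit or range.

## Working session

There is one attempt and no reset: what is moved stays moved. The work goes in short steps, Python scripts to look and compute and a tool call to move; the robot and the scene stay as the last step left them, time stands still between calls to the robot, and variables do not carry over. Pictures are saved under pics/ and viewed, at most 14 in all, crops included, and the job is handed in when it is done.

Besides the shell and the picture viewer there is one more tool, called after "Call:" as name(argument=value, ...), one argument or row to a line, values as JSON. jog_arm: Moves the arm, as the interface text tells. Shift numbers are shares of 0.06 m and turn numbers shares of 0.1 rad, none past 1 either way. Its arguments: {"type":"object","properties":{"commands":{"type":"array","items":{"type":"number"}},"newtons":{"type":"number"}},"required":["commands"]}

```bash
mkdir -p pics; ls
cat > h.py <<'E'
import numpy as np, cv2
from station import ctrl, eyes, job, nets
def world(im, mask=None):
    z=im["z_map"]; K=im["K"]; T=im["cam_to_world"]
    v,u=np.nonzero((z>0) if mask is None else (mask&(z>0)))
    d=z[v,u]
    P=np.c_[(u-K[0,2])/K[0,0]*d, -(v-K[1,2])/K[1,1]*d, -d]
    return P@T[:3,:3].T+T[:3,3], u, v
def save(im,n): cv2.imwrite(f"pics/{n}.png", im["image"][:,:,::-1])
E
python3 - <<'E'
from h import *
o=ctrl.get_obs(); print({k:np.round(v,3) for k,v in o.items()}, ctrl.tcp_to_grasp)
ims={c:eyes.get_image(c) for c in("top","side")}
for c in ims:
    im=ims[c]; save(im,c+"0"); print(c,im["K"].round(1).tolist(),im["cam_to_world"].round(3).tolist())
    for n in ["long_a","short_a","tray","basket","nozzle","key","soap_bottle","tumbler"]:
        for r in nets.silhouettes(c,n):
            if r["p"]<.3: continue
            P,u,v=world(im,r["mask"]); 
            if len(P)<10: continue
            print(c,n,round(r["p"],2),np.round(r["bbox"]),len(P),np.median(P,0).round(3),"zmax",P[:,2].max().round(3))
E
```

```text
pics
{'t': np.float64(0.0), 'q': array([ 1.169,  0.053,  1.614, -0.   ,  1.476, -0.119]), 'dq': array([ 0.   ,  0.002, -0.001,  0.   ,  0.001, -0.001]), 'effort': array([-1.0000e-03, -3.9369e+01, -3.7017e+01, -0.0000e+00,  7.0000e-03,
       -0.0000e+00]), 'tool_pos': array([0.174, 0.6  , 0.23 ]), 'tool_rot': array([-4.43e-01, -3.11e+00,  3.00e-03]), 'contact_force': array([-0.119, -0.018, -0.671]), 'wrist_torque': array([-0.02 , -0.017,  0.019]), 'grip_force': np.float64(0.0), 'opening': np.float64(0.085)} -0.0187
top [[449.0, 0.0, 273.3], [0.0, 449.0, 215.5], [0.0, 0.0, 1.0]] [[0.0, 0.995, -0.102, 0.478], [-1.0, 0.002, 0.021, 0.011], [0.022, 0.102, 0.995, 1.273], [0.0, 0.0, 0.0, 1.0]]
top long_a 0.77 [222. 253. 237. 298.] 463 [0.449 0.109 0.025] zmax 0.033
top long_a 0.57 [319. 251. 338. 300.] 525 [ 0.438 -0.17   0.024] zmax 0.032
top short_a 0.82 [269. 256. 282. 288.] 270 [ 0.455 -0.029  0.024] zmax 0.032
top short_a 0.79 [199. 230. 210. 255.] 323 [0.535 0.171 0.024] zmax 0.032
top short_a 0.75 [301. 232. 316. 259.] 318 [ 0.521 -0.11   0.024] zmax 0.03
top tray 0.63 [352. 231. 423
[... 1047 characters left out ...]
3] zmax 0.029
side tray 0.7 [316. 139. 393. 193.] 2917 [ 0.454 -0.346  0.008] zmax 0.04
side basket 0.81 [254. 306. 369. 420.] 7962 [0.444 0.32  0.007] zmax 0.053
side nozzle 0.63 [323. 233. 353. 250.] 343 [ 0.45  -0.027  0.024] zmax 0.03
side nozzle 0.42 [304. 118. 320. 125.] 137 [ 0.609 -0.326  0.169] zmax 0.173
side key 0.63 [252. 200. 269. 216.] 274 [ 0.686 -0.032  0.08 ] zmax 0.103
side key 0.31 [325. 232. 352. 250.] 424 [ 0.45  -0.027  0.023] zmax 0.03
side soap_bottle 0.61 [257. 140. 276. 185.] 706 [ 0.717 -0.201  0.082] zmax 0.154
side soap_bottle 0.31 [305. 206. 336. 223.] 360 [ 0.52  -0.104  0.023] zmax 0.029
side tumbler 0.6 [186. 254. 218. 298.] 968 [0.749 0.209 0.062] zmax 0.099
```

View pictures.

View pics/top0.png

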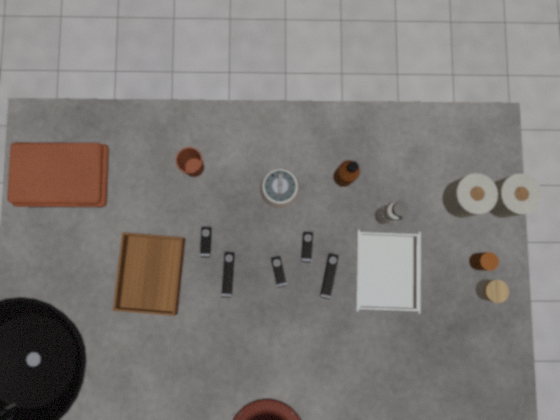

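View pics/side0.png

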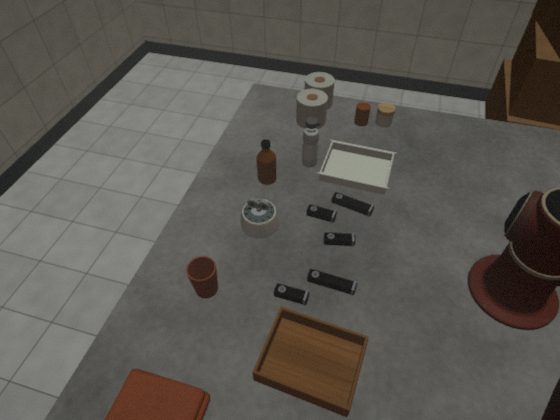

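```bash
cat >> h.py <<'E'
def bars(im):
    "all bars lying on counter: dark pixels with z 15..32mm, PCA/minAreaRect in world"
    P,u,v=world(im); rgb=im["image"][v,u].astype(int)
    ok=(P[:,2]>.016)&(P[:,2]<.036)
    m=np.zeros(im["z_map"].shape,np.uint8); m[v[ok],u[ok]]=1
    X=np.zeros(m.shape+(3,)); X[v,u]=P
    n,l,s,_=cv2.connectedComponentsWithStats(m)
    out=[]
    for i in range(1,n):
        if not 150<s[i,4]<2500: continue
        q=X[l==i]; q=q[q[:,2]>.018]; (c,(w,h),a)=cv2.minAreaRect((q[:,:2]*1000).astype(np.float32))
        b=cv2.boxPoints((c,(w,h),a)); e=max([b[1]-b[0],b[2]-b[1]],key=np.linalg.norm)
        yaw=np.degrees(np.arctan2(e[1],e[0]))%180
        out.append((np.round(np.array(c)/1000,4),round(max(w,h)),round(min(w,h)),round(yaw,1),round(float(np.median(q[:,2])),4),s[i,:4].tolist()))
    return out
E
python3 - <<'E'
from h import *
for c in("top","side"):
    im=eyes.get_image(c)
    for b in bars(im): print(c,*b)
    for n in("tray","basket"):
        P,_,_=world(im,nets.silhouettes(c,n)[0]["mask"]); P=P[P[:,2]>.028]
        print(n,cv2.minAreaRect((P[:,:2]*1000).astype(np.float32)))
    for n in("key","nozzle"):
        for r in nets.silhouettes(c,n)[:2]:
            P,_,_=world(im,r["mask"]); z=P[:,2].max(); P=P[P[:,2]>z-.012]; print(c,n,len(P),P.mean(0).round(4),cv2.minAreaRect((P[:,:2]*1000).astype(np.float32)))
E
```

```text
top [0.664 0.54 ] 304 146 125.7 0.0268 [12, 144, 97, 63]
top [0.5332 0.1726] 81 28 178.2 0.0245 [200, 227, 12, 30]
top [ 0.5205 -0.11  ] 84 28 175.5 0.0243 [301, 231, 12, 31]
top [ 0.4476 -0.3805] 222 95 2.1 0.0324 [386, 232, 35, 82]
top [0.4532 0.3991] 198 11 172.5 0.0267 [117, 235, 13, 73]
top [0.4431 0.1098] 124 28 176.6 0.0246 [221, 252, 14, 46]
top [ 0.4391 -0.1717] 125 29 168.1 0.024 [321, 253, 18, 46]
top [ 0.4514 -0.0304] 85 28 12.5 0.0242 [271, 256, 16, 32]
top [0.2202 0.6252] 65 65 60.7 0.034 [21, 345, 26, 31]
top [0.0711 0.0032] 107 26 89.6 0.0228 [243, 408, 47, 12]
tray ((451.6109619140625, -334.3453674316406), (179.45310974121094, 219.5321807861328), 87.14986419677734)
basket ((446.2303161621094, 321.68927001953125), (168.7240753173828, 212.98312377929688), 85.27076721191406)
top key 81 [ 0.6843 -0.0334  0.0971] ((684.7017211914062, -33.662445068359375), (8.27804946899414, 56.373600006103516), 89.99365997314453)
top nozzle 180 [ 0.6089 -0.3289  0.1695] ((610.1234130859375, -329.3334655761719), (36.922420501708984, 37.85139465332031), 44.1279411315918)
side [ 0.4541 -0.33
[... 297 characters left out ...]
153 0.028 ] 158 104 151.8 0.0241 [478, 262, 72, 55]
side [0.4449 0.1076] 125 30 176.2 0.024 [307, 268, 50, 24]
side [0.5346 0.1713] 85 29 179.9 0.024 [273, 283, 36, 19]
side [0.4778 0.2657] 246 117 31.7 0.0275 [257, 311, 107, 60]
side [0.4537 0.4022] 212 4 175.6 0.0261 [252, 375, 97, 39]
side [0.6363 0.4777] 58 13 95.5 0.026 [195, 391, 15, 29]
tray ((454.5038146972656, -336.1994323730469), (183.9215850830078, 214.09799194335938), 87.8128662109375)
basket ((446.7706298828125, 320.373779296875), (169.06309509277344, 212.01927185058594), 85.15796661376953)
side key 79 [ 0.687  -0.0338  0.0961] ((686.9617919921875, -35.67668151855469), (56.33407211303711, 14.017738342285156), 1.2833168506622314)
```

Two long and three short spouts show. Top view: longs at (228,274) and (329,276); shorts at (205,241), (307,246), (278,270). The tray is on the right and the basket on the left.

```bash
cat > plan.py <<'E'
import sys, numpy as np, math
from scipy.spatial.transform import Rotation as R
from station import ctrl
def Rt(yaw):  # tool down, tool y at yaw+90 deg
    a=math.radians(yaw+90); y=np.array([math.cos(a),math.sin(a),0]); z=np.array([0,0,-1.]); x=np.cross(y,z)
    return R.from_matrix(np.c_[x,y,z])
def plan(wps, s=0.7):
    """wps: (x,y,z,baryaw,grip[,speed share]) ; prints rows"""
    o=ctrl.get_obs(); p=np.array(o["tool_pos"]); r=R.from_rotvec(o["tool_rot"]); n_all=0
    for w in wps:
        sp=w[5] if len(w)>5 else s
        tp=np.array(w[:3]); tr=Rt(w[3])
        d=(tp-p); rv=(r.inv()*tr).as_rotvec()
        n=max(1,math.ceil(np.linalg.norm(d)/.06/sp-1e-6),math.ceil(np.linalg.norm(rv)/.1/.8-1e-6))
        out=[]
        for k in range(n,0,-1):
            sh=np.round(r.inv().apply((tp-p)/k)/.06,2)+0.; tu=np.round((r.inv()*tr).as_rotvec()/k/.1,2)+0.
            out+=[*sh,*tu,w[4]]; p=p+r.apply(sh*.06); r=r*R.from_rotvec(tu*.1)
        n_all+=n
        print(f"# {n} rows ->",w); print(", ".join(f"{v:g}" for v in out))
    print("rows",n_all)
if __name__=="__main__": plan(eval(sys.argv[1]))
E
python3 plan.py "[(.444,.109,.13,-3.6,85),(.444,.109,.003,-3.6,60,.5)]"
```

```text
# 14 rows -> (0.444, 0.109, 0.13, -3.6, 85)
-0.47, -0.47, 0.12, 0, 0, -0.16, 85, -0.46, -0.48, 0.12, 0, 0, -0.16, 85, -0.46, -0.49, 0.12, 0, 0, -0.16, 85, -0.45, -0.49, 0.12, 0, 0, -0.16, 85, -0.44, -0.5, 0.12, 0, 0, -0.16, 85, -0.43, -0.51, 0.12, 0, 0, -0.16, 85, -0.42, -0.52, 0.12, 0, 0, -0.15, 85, -0.42, -0.52, 0.12, 0, 0, -0.16, 85, -0.41, -0.53, 0.12, 0, 0, -0.15, 85, -0.4, -0.53, 0.12, 0, 0, -0.16, 85, -0.39, -0.54, 0.12, 0, 0, -0.15, 85, -0.38, -0.55, 0.12, 0, 0, -0.16, 85, -0.38, -0.55, 0.12, 0, 0, -0.15, 85, -0.36, -0.55, 0.13, 0, 0, -0.16, 85
# 5 rows -> (0.444, 0.109, 0.003, -3.6, 60, 0.5)
0, 0, 0.42, 0, 0, 0, 60, 0, 0, 0.42, 0, 0, 0, 60, 0, 0, 0.43, 0, 0, 0, 60, 0, 0, 0.42, 0, 0, 0, 60, 0, 0, 0.43, 0, 0, 0, 60
rows 19
```

```bash
python3 - <<'E'
s=open('plan.py').read()
a=s.index("        n=max(1"); b=s.index('    print("rows"')
s=s[:a]+'''        print("->",w)
        m=math.ceil(np.linalg.norm(rv)/.1/.8-.02) if np.linalg.norm(rv)>.01 else 0
        if m:
            t=np.round(rv/m/.1,2)+0.; r=r*R.from_rotvec(t*.1*m); print(f"  {m} x [0, 0, 0, {t[0]:g}, {t[1]:g}, {t[2]:g}, {w[4]}]")
        n=math.ceil(np.linalg.norm(d)/.06/sp-1e-6); n_all+=m+n
        if n:
            sh=np.round(r.inv().apply(d)/n/.06,2)+0.; p=p+r.apply(sh*.06*n); print(f"  {n} x [{sh[0]:g}, {sh[1]:g}, {sh[2]:g}, 0, 0, 0, {w[4]}]")
'''+s[b:]
open('plan.py','w').write(s)
E
python3 plan.py "[(.444,.109,.13,-3.6,85),(.444,.109,.003,-3.6,60,.5)]"
```

```text
-> (0.444, 0.109, 0.13, -3.6, 85)
  3 x [0, 0, 0, 0, 0, -0.73, 85]
  14 x [-0.36, -0.56, 0.12, 0, 0, 0, 85]
-> (0.444, 0.109, 0.003, -3.6, 60, 0.5)
  5 x [0.01, -0.01, 0.43, 0, 0, 0, 60]
rows 22
```

Call:
jog_arm(
  commands=[0,0,0,0,0,-0.73,60,0,0,0,0,0,-0.73,60,0,0,0,0,0,-0.73,60,-0.36,-0.56,0.12,0,0,0,60,-0.36,-0.56,0.12,0,0,0,60,-0.36,-0.56,0.12,0,0,0,60,-0.36,-0.56,0.12,0,0,0,60,-0.36,-0.56,0.12,0,0,0,60,-0.36,-0.56,0.12,0,0,0,60,-0.36,-0.56,0.12,0,0,0,60,-0.36,-0.56,0.12,0,0,0,60,-0.36,-0.56,0.12,0,0,0,60,-0.36,-0.56,0.12,0,0,0,60,-0.36,-0.56,0.12,0,0,0,60,-0.36,-0.56,0.12,0,0,0,60,-0.36,-0.56,0.12,0,0,0,60,-0.36,-0.56,0.12,0,0,0,60,0,0,0,0,0,0,60],
  newtons=60,
)

```text
t: 3.65
tool_pos: [0.4467, 0.1096, 0.1301]
tool_rot: [-0.106, -3.139, 0.0]
contact_force: [0.5, -0.0, -0.0]
opening: 0.0601
grip_force: 0.0
```

```bash
python3 plan.py "[(.444,.109,.003,-3.6,60,.5)]"
```

```text
-> (0.444, 0.109, 0.003, -3.6, 60, 0.5)
  5 x [0.01, 0, 0.42, 0, 0, 0, 60]
rows 5
```

Call:
jog_arm(
  commands=[0.01,0,0.42,0,0,0,60,0.01,0,0.42,0,0,0,60,0.01,0,0.42,0,0,0,60,0.01,0,0.42,0,0,0,60,0.01,0,0.42,0,0,0,60,0,0,0,0,0,0,60,0,0,0,0,0,0,10,0,0,0,0,0,0,10,0,0,0,0,0,0,10,0,0,0,0,0,0,10,0,0,0,0,0,0,10],
  newtons=60,
)

```text
t: 5.03
tool_pos: [0.4448, 0.1118, 0.0064]
tool_rot: [0.1, 3.137, 0.001]
contact_force: [-1.5, -0.6, 6.9]
opening: 0.0263
grip_force: 61.4
```

```bash
python3 plan.py "[(.444,.109,.12,-3.6,10),(.45,-.3,.12,-2,10)]"
```

```text
-> (0.444, 0.109, 0.12, -3.6, 10)
  3 x [0, -0.02, -0.63, 0, 0, 0, 10]
-> (0.45, -0.3, 0.12, -2, 10)
  1 x [0, 0, 0, 0.01, 0.03, -0.29, 10]
  10 x [-0.03, -0.68, 0, 0, 0, 0, 10]
rows 14
```

Call:
jog_arm(
  commands=[0,0,-0.3,0,0,0,10,0,0,-0.6,0,0,0,10,0,0,-0.6,0,0,0,10,0,0,-0.5,0,0,-0.3,10,-0.01,-0.6,0,0,0,0,10,-0.01,-0.6,0,0,0,0,10,-0.01,-0.6,0,0,0,0,10,-0.01,-0.6,0,0,0,0,10,-0.01,-0.6,0,0,0,0,10,-0.01,-0.6,0,0,0,0,10,-0.01,-0.6,0,0,0,0,10,-0.01,-0.6,0,0,0,0,10,-0.01,-0.6,0,0,0,0,10,-0.01,-0.6,0,0,0,0,10,-0.01,-0.6,0,0,0,0,10,-0.01,-0.6,0,0,0,0,10,-0.01,-0.6,0,0,0,0,10,0,0,0,0,0,0,10],
)

```text
t: 7.28
tool_pos: [0.4348, -0.3582, 0.1245]
tool_rot: [0.058, 3.141, -0.0]
contact_force: [0.2, 0.1, -1.7]
opening: 0.0265
grip_force: 60.4
```

```bash
cat > look.py <<'E'
from h import *; import sys
for c in sys.argv[1].split(","):
    im=eyes.get_image(c); save(im,sys.argv[2]+c)
    for b in bars(im):
        if b[1]>60 and b[1]<140 and 20<b[2]<40 and b[0][0]>.2: print(c,*b)
E
python3 look.py top,side a; python3 plan.py "[(.451,-.368,.07,-2,10),(.451,-.368,.0135,-2,10)]"
```

```text
top [0.5335 0.1728] 81 28 178.4 0.0253 [200, 227, 12, 30]
top [ 0.5206 -0.1101] 84 28 175.7 0.0243 [301, 231, 12, 31]
top [ 0.5104 -0.4173] 97 29 9.1 0.0321 [410, 232, 11, 37]
top [ 0.4389 -0.1716] 125 28 167.4 0.0237 [320, 253, 19, 46]
top [ 0.4512 -0.0301] 85 28 13.0 0.0241 [271, 256, 16, 32]
side [ 0.4403 -0.1734] 124 33 169.5 0.0244 [331, 192, 43, 22]
side [ 0.5214 -0.1122] 85 32 176.1 0.0243 [306, 204, 30, 16]
side [ 0.4523 -0.0321] 83 31 12.3 0.0241 [324, 232, 31, 11]
side [0.5348 0.1712] 85 31 178.5 0.024 [273, 283, 36, 19]
-> (0.451, -0.368, 0.07, -2, 10)
  2 x [-0.14, -0.1, 0.45, 0, 0, 0, 10]
-> (0.451, -0.368, 0.0135, -2, 10)
  2 x [0, 0, 0.47, 0, 0, 0, 10]
rows 4
```

View pics/aside.png

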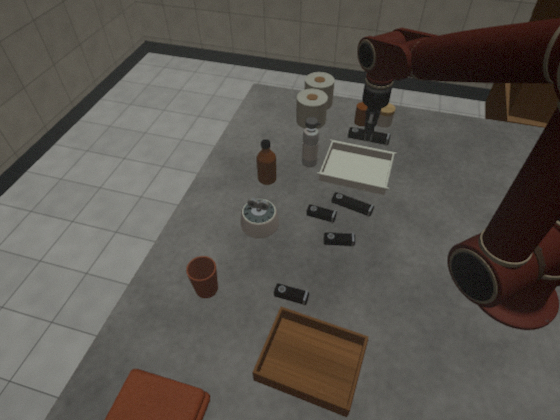

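The long spout is held level at pixel (368,134), above the tray at (357,166).

Call:
jog_arm(
  commands=[-0.14,-0.1,0.4,0,0,0,10,-0.14,-0.1,0.4,0,0,0,10,0,0,0,0,0,0,10,0,0,0.4,0,0,0,10,0,0,0.3,0,0,0,10,0,0,0.29,0,0,0,10,0,0,0,0,0,0,10],
)

```text
t: 8.25
tool_pos: [0.4505, -0.3676, 0.0153]
tool_rot: [-0.053, -3.139, -0.004]
contact_force: [-1.1, 0.5, -1.4]
opening: 0.0267
grip_force: 60.4
```

Call:
jog_arm(
  commands=[0,0,0.04,0,0,0,10,0,0,0,0,0,0,10,0,0,0,0,0,0,40,0,0,0,0,0,0,40,0,0,0,0,0,0,40,0,0,-0.3,0,0,0,40,0,0,-0.6,0,0,0,40,0,0,-0.6,0,0,0,50,0,0.6,-0.3,0,0,0,60,0,0.6,0,0,0,0,60,0,0.6,0,0,0,0,60,0,0.6,0,0,0,0,60,0,0.6,0,0,0,0,60,0,0,0,0,0,0,60],
)

```text
t: 10.0
tool_pos: [0.4579, -0.1874, 0.1239]
tool_rot: [0.048, 3.14, -0.001]
contact_force: [-0.2, -0.2, -0.2]
opening: 0.0599
grip_force: 0.0
```

```bash
python3 look.py side b; python3 plan.py "[(.439,-.172,.12,-11.5,60),(.439,-.172,.007,-11.5,60,.5)]"
```

```text
side [ 0.396  -0.4136] 105 36 162.9 0.0288 [362, 146, 31, 14]
side [ 0.4217 -0.3669] 61 31 177.8 0.0291 [358, 155, 21, 12]
side [ 0.4399 -0.1744] 124 34 169.1 0.0244 [332, 192, 42, 21]
side [ 0.5214 -0.1131] 85 34 175.1 0.0245 [306, 204, 30, 15]
side [ 0.4519 -0.0318] 83 30 12.0 0.0244 [324, 232, 31, 11]
side [0.5348 0.1706] 85 30 178.5 0.0242 [273, 283, 36, 19]
-> (0.439, -0.172, 0.12, -11.5, 60)
  3 x [0, 0, 0, 0, 0.01, 0.56, 60]
  1 x [0.37, 0.21, 0.07, 0, 0, 0, 60]
-> (0.439, -0.172, 0.007, -11.5, 60, 0.5)
  4 x [0, 0, 0.47, 0, 0, 0, 60]
rows 8
```

View pics/bside.png

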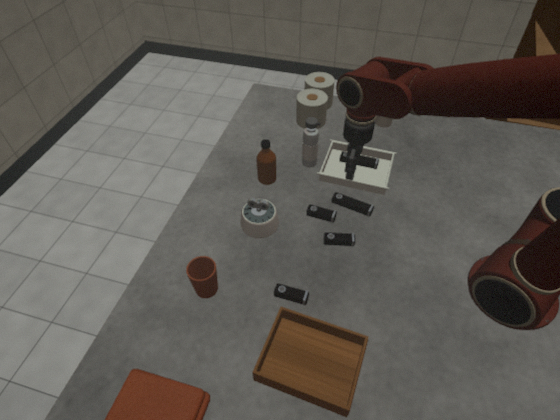

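The first long spout lies in the tray at about pixel (365,158), top at 29 mm as expected. Now the second long one at (352,204).

Call:
jog_arm(
  commands=[0,0,0,0,0,0.56,60,0,0,0,0,0,0.56,60,0,0,0,0,0,0.56,60,0.37,0.21,0.07,0,0,0,60,0,0,0.47,0,0,0,60,0,0,0.47,0,0,0,60,0,0,0.47,0,0,0,60,0,0,0.43,0,0,0,60,0,0,0,0,0,0,60,0,0,0,0,0,0,10,0,0,0,0,0,0,10,0,0,0,0,0,0,10,0,0,0,0,0,0,10,0,0,0,0,0,0,10],
)

```text
t: 11.8
tool_pos: [0.4399, -0.1733, 0.0102]
tool_rot: [0.316, 3.123, -0.003]
contact_force: [-2.0, -0.4, 6.0]
opening: 0.0264
grip_force: 61.4
```

```bash
python3 plan.py "[(.441,-.172,.12,-11.5,10),(.451,-.302,.12,-2,10,.6),(.451,-.302,.014,-2,10,.5)]"
```

```text
-> (0.441, -0.172, 0.12, -11.5, 10)
  3 x [-0.01, 0.01, -0.61, 0, 0, 0, 10]
-> (0.451, -0.302, 0.12, -2, 10, 0.6)
  3 x [0, 0, 0, -0.01, 0.01, -0.56, 10]
  4 x [-0.06, -0.54, 0, 0, 0, 0, 10]
-> (0.451, -0.302, 0.014, -2, 10, 0.5)
  4 x [0, 0, 0.44, 0, 0, 0, 10]
rows 14
```

Call:
jog_arm(
  commands=[0,0,-0.3,0,0,0,10,0,0,-0.6,0,0,0,10,0,0,-0.6,0,0,0,10,0,0,-0.3,0,0,0,10,0,0,0,0,0,-0.56,10,0,0,0,0,0,-0.56,10,0,0,0,0,0,-0.56,10,-0.06,-0.54,0,0,0,0,10,-0.06,-0.54,0,0,0,0,10,-0.06,-0.54,0,0,0,0,10,-0.06,-0.54,0,0,0,0,10,0,0,0,0,0,0,10,0,0,0,0,0,0,10],
)

```text
t: 13.42
tool_pos: [0.4479, -0.3014, 0.1151]
tool_rot: [-0.053, -3.14, -0.003]
contact_force: [-0.1, -0.5, -2.9]
opening: 0.0264
grip_force: 60.4
```

```bash
python3 plan.py "[(.451,-.302,.018,-2,10,.45)]"
```

```text
-> (0.451, -0.302, 0.018, -2, 10, 0.45)
  4 x [-0.01, 0, 0.4, 0, 0, 0, 10]
rows 4
```

Call:
jog_arm(
  commands=[0,0,0.4,0,0,0,10,0,0,0.4,0,0,0,10,0,0,0.4,0,0,0,10,0,0,0.4,0,0,0,10,0,0,0,0,0,0,10,0,0,0,0,0,0,10],
)

```text
t: 14.18
tool_pos: [0.4489, -0.302, 0.0209]
tool_rot: [0.052, 3.14, -0.001]
contact_force: [0.5, 0.4, -1.3]
opening: 0.0267
grip_force: 60.4
```

Call:
jog_arm(
  commands=[0,0,0.07,0,0,0,10,0,0,0,0,0,0,10,0,0,0,0,0,0,40,0,0,0,0,0,0,40,0,0,0,0,0,0,40,0,0,-0.3,0,0,0,40,0,0,-0.6,0,0,0,40,0,0,-0.6,0,0,0,50,-0.2,0.6,-0.3,0,0,0,60,-0.2,0.6,0,0,0,0,60,-0.2,0.6,0,0,0,0,60,-0.2,0.6,0,0,0,0,60,-0.2,0.6,0,0,0,0,60,0,0,0,0,0,0.5,60,0,0,0,0,0,0,60],
)

```text
t: 16.05
tool_pos: [0.515, -0.1241, 0.1252]
tool_rot: [0.129, 3.137, -0.001]
contact_force: [-0.4, -0.4, -0.1]
opening: 0.06
grip_force: 0.0
```

```bash
python3 look.py top,side c; python3 plan.py "[(.521,-.111,.12,-4.5,60),(.521,-.111,.009,-4.5,60,.5)]"
```

```text
top [0.5334 0.1732] 81 28 179.4 0.0246 [200, 227, 12, 30]
top [ 0.4508 -0.367 ] 125 31 178.1 0.0285 [394, 249, 12, 46]
top [ 0.4483 -0.3004] 125 30 177.2 0.0287 [370, 250, 12, 46]
top [ 0.4515 -0.0302] 85 28 12.0 0.0242 [271, 256, 15, 32]
side [ 0.4536 -0.3695] 126 36 179.2 0.0287 [339, 152, 40, 15]
side [ 0.4499 -0.3011] 125 32 178.8 0.0291 [336, 164, 41, 17]
side [ 0.522  -0.1121] 85 31 177.4 0.0242 [306, 204, 30, 16]
side [ 0.4524 -0.0323] 83 31 10.6 0.0242 [324, 232, 31, 11]
side [0.5347 0.1708] 85 31 176.0 0.0242 [273, 283, 36, 19]
-> (0.521, -0.111, 0.12, -4.5, 60)
  1 x [-0.09, 0.24, 0.08, 0, 0, 0, 60]
-> (0.521, -0.111, 0.009, -4.5, 60, 0.5)
  4 x [0, 0, 0.46, 0, 0, 0, 60]
rows 5
```

View pics/cside.png

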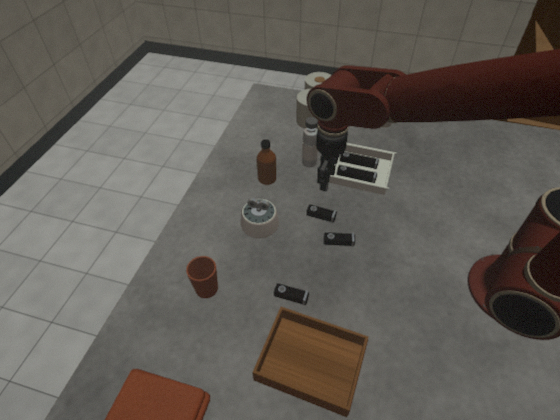

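Both long spouts lie flat in the tray, at pixels (358,160) and (357,173). Next the short one at (321,213).

Call:
jog_arm(
  commands=[-0.09,0.22,0.08,0,0,0,60,0,0,0.46,0,0,0,60,0,0,0.46,0,0,0,60,0,0,0.46,0,0,0,60,0,0,0.46,0,0,0,60,0,0,0,0,0,0,60,0,0,0,0,0,0,10,0,0,0,0,0,0,10,0,0,0,0,0,0,10,0,0,0,0,0,0,10,0,0,0,0,0,0,10],
)

```text
t: 17.52
tool_pos: [0.5225, -0.1122, 0.0106]
tool_rot: [0.131, 3.136, -0.001]
contact_force: [0.1, 1.2, 6.7]
opening: 0.0261
grip_force: 61.8
```

```bash
python3 - <<'E'
import numpy as np
a=np.radians(-4.8);c=np.array([.446,.321])
for p in [(.047,.033),(-.047,.033),(0,-.033)]: print((c+[p[0]*np.cos(a)-p[1]*np.sin(a),p[0]*np.sin(a)+p[1]*np.cos(a)]).round(4))
E
python3 plan.py "[(.521,-.111,.14,-4.5,10),(.495,.350,.14,-4.8,10),(.495,.350,.021,-4.8,10,.5)]"
```

```text
[0.4956 0.35  ]
[0.4019 0.3578]
[0.4432 0.2881]
-> (0.521, -0.111, 0.14, -4.5, 10)
  4 x [0, 0, -0.54, 0, 0, 0, 10]
-> (0.495, 0.35, 0.14, -4.8, 10)
  12 x [0.09, 0.64, 0, 0, 0, 0, 10]
-> (0.495, 0.35, 0.021, -4.8, 10, 0.5)
  4 x [0.01, -0.01, 0.49, 0, 0, 0, 10]
rows 20
```

Call:
jog_arm(
  commands=[0,0,-0.3,0,0,0,10,0,0,-0.6,0,0,0,10,0,0,-0.6,0,0,0,10,0,0,-0.6,0,0,0,10,0.09,0.64,0,0,0,0,10,0.09,0.64,0,0,0,0,10,0.09,0.64,0,0,0,0,10,0.09,0.64,0,0,0,0,10,0.09,0.64,0,0,0,0,10,0.09,0.64,0,0,0,0,10,0.09,0.64,0,0,0,0,10,0.09,0.64,0,0,0,0,10,0.09,0.64,0,0,0,0,10,0.09,0.64,0,0,0,0,10,0.09,0.64,0,0,0,0,10,0.09,0.64,0,0,0,0,10,0,0,0,0,0,0,10,0,0,0,0,0,0,10],
)

```text
t: 19.77
tool_pos: [0.4947, 0.3524, 0.1349]
tool_rot: [-0.131, -3.139, 0.001]
contact_force: [0.8, -0.8, -2.1]
opening: 0.0263
grip_force: 61.0
```

```bash
python3 look.py side d;  python3 plan.py "[(.4955,.350,.022,-4.8,10,.45)]"
```

```text
side [ 0.4535 -0.3685] 125 35 177.0 0.0289 [339, 151, 40, 16]
side [ 0.4498 -0.303 ] 125 33 177.1 0.0292 [337, 164, 40, 17]
-> (0.4955, 0.35, 0.022, -4.8, 10, 0.45)
  5 x [0, -0.01, 0.38, 0, 0, 0, 10]
rows 5
```

View pics/dside.png

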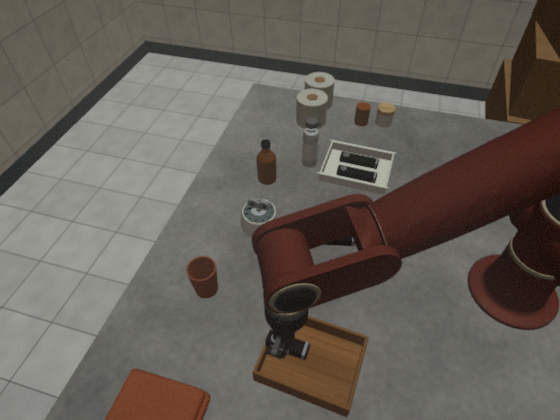

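The short spout is held at pixel (290,345), over the basket's left end.

Call:
jog_arm(
  commands=[0.01,-0.01,0.38,0,0,0,10,0.01,-0.01,0.38,0,0,0,10,0.01,-0.01,0.38,0,0,0,10,0,-0.01,0.38,0,0,0,10,0,0,0.38,0,0,0,10,0,0,0,0,0,0,10,0,0,0,0,0,0,10],
)

```text
t: 20.7
tool_pos: [0.4937, 0.3503, 0.0218]
tool_rot: [0.133, 3.138, 0.001]
contact_force: [-0.3, 0.6, 0.0]
opening: 0.0261
grip_force: 61.0
```

Call:
jog_arm(
  commands=[0,0,0.07,0,0,0,10,0,0,0,0,0,0,10,0,0,0,0,0,0,40,0,0,0,0,0,0,40,0,0,0,0,0,0,40,0,0,-0.3,0,0,0,40,0,0,-0.6,0,0,0,40,0,0,-0.6,0,0,0,50,-0.15,-0.6,-0.3,0,0,0,60,-0.15,-0.6,0,0,0,0,60,-0.15,-0.6,0,0,0,0,60,-0.15,-0.6,0,0,0,0,60,-0.15,-0.6,0,0,0,-0.7,60,0,0,0,0,0,0,60],
)

```text
t: 22.45
tool_pos: [0.5236, 0.1658, 0.126]
tool_rot: [0.027, 3.14, 0.0]
contact_force: [0.1, 0.0, 0.1]
opening: 0.06
grip_force: 0.0
```

```bash
python3 look.py side,top e;  python3 plan.py "[(.534,.172,.12,-1.5,60),(.534,.172,.009,-1.5,60,.5)]"
```

```text
side [ 0.4523 -0.0327] 83 32 11.8 0.0241 [324, 232, 31, 11]
side [0.5347 0.171 ] 85 30 178.7 0.0243 [273, 283, 36, 19]
side [0.492  0.3505] 85 29 176.9 0.0299 [268, 353, 40, 26]
top [0.4914 0.3521] 85 30 177.2 0.0307 [133, 241, 14, 32]
top [ 0.451  -0.3672] 125 31 177.4 0.0282 [394, 249, 12, 46]
top [ 0.4482 -0.3004] 125 30 177.3 0.0287 [370, 250, 12, 46]
top [ 0.4514 -0.0303] 85 28 12.8 0.0242 [271, 256, 16, 32]
-> (0.534, 0.172, 0.12, -1.5, 60)
  1 x [0, 0, 0, 0.01, 0.01, 0.11, 60]
  1 x [-0.18, 0.08, 0.09, 0, 0, 0, 60]
-> (0.534, 0.172, 0.009, -1.5, 60, 0.5)
  4 x [0, 0, 0.46, 0, 0, 0, 60]
rows 6
```

Call:
jog_arm(
  commands=[-0.18,0.08,0.09,0,0,0.1,60,0,0,0.46,0,0,0,60,0,0,0.46,0,0,0,60,0,0,0.46,0,0,0,60,0,0,0.46,0,0,0,60,0,0,0,0,0,0,60,0,0,0,0,0,0,10,0,0,0,0,0,0,10,0,0,0,0,0,0,10,0,0,0,0,0,0,10,0,0,0,0,0,0,10],
)

```text
t: 23.92
tool_pos: [0.5352, 0.1727, 0.0107]
tool_rot: [0.037, 3.138, 0.002]
contact_force: [-0.3, 1.4, 6.4]
opening: 0.0262
grip_force: 62.1
```

```bash
python3 plan.py "[(.534,.172,.14,-4.8,10),(.399,.358,.14,-4.8,10)]"
```

```text
-> (0.534, 0.172, 0.14, -4.8, 10)
  1 x [0, 0, 0, 0.01, 0.03, 0.6, 10]
  4 x [0, 0, -0.54, 0, 0, 0, 10]
-> (0.399, 0.358, 0.14, -4.8, 10)
  6 x [0.42, 0.48, 0, 0, 0, 0, 10]
rows 11
```

Call:
jog_arm(
  commands=[0,0,-0.3,0,0,0,10,0,0,-0.6,0,0,0,10,0,0,-0.6,0,0,0,10,0,0,-0.6,0,0,0.6,10,0.42,0.48,0,0,0,0,10,0.42,0.48,0,0,0,0,10,0.42,0.48,0,0,0,0,10,0.42,0.48,0,0,0,0,10,0.42,0.48,0,0,0,0,10,0.42,0.48,0,0,0,0,10,0,0,0,0,0,0,10,0,0,0,0,0,0,10],
)

```text
t: 25.42
tool_pos: [0.3975, 0.3567, 0.135]
tool_rot: [0.131, 3.138, -0.001]
contact_force: [-0.1, -1.4, -2.0]
opening: 0.0266
grip_force: 61.3
```

```bash
python3 plan.py "[(.399,.358,.022,-4.8,10,.45)]"
```

```text
-> (0.399, 0.358, 0.022, -4.8, 10, 0.45)
  5 x [0, 0, 0.38, 0, 0, 0, 10]
rows 5
```

Call:
jog_arm(
  commands=[0,0,0.38,0,0,0,10,0,0,0.38,0,0,0,10,0,0,0.38,0,0,0,10,0,0,0.38,0,0,0,10,0,0,0.38,0,0,0,10,0,0,0,0,0,0,10,0,0,0.07,0,0,0,10,0,0,0,0,0,0,10,0,0,0,0,0,0,40,0,0,0,0,0,0,40,0,0,0,0,0,0,40,0,0,-0.3,0,0,0,40,0,0,-0.6,0,0,0,40,0,0,-0.6,0,0,0,50,0,0,-0.3,0,0,0,60],
)

```text
t: 27.3
tool_pos: [0.3987, 0.358, 0.1283]
tool_rot: [0.131, 3.135, 0.005]
contact_force: [0.2, -0.5, -1.2]
opening: 0.06
grip_force: 0.0
```

```bash
python3 look.py side f;  python3 plan.py "[(.452,-.031,.12,12,60),(.452,-.031,.009,12,60,.5)]"
```

```text
side [ 0.4533 -0.3692] 125 34 178.1 0.0291 [339, 151, 40, 16]
side [ 0.45   -0.3016] 125 33 177.8 0.0288 [337, 164, 40, 17]
side [0.4923 0.3504] 86 29 176.3 0.0299 [268, 353, 40, 26]
side [0.3977 0.3564] 85 29 175.7 0.0296 [309, 367, 42, 29]
-> (0.452, -0.031, 0.12, 12, 60)
  4 x [0, 0, 0, 0.01, 0.02, -0.73, 60]
  10 x [0.05, -0.65, 0.02, 0, 0, 0, 60]
-> (0.452, -0.031, 0.009, 12, 60, 0.5)
  4 x [0, -0.01, 0.45, 0, 0, 0, 60]
rows 18
```

Call:
jog_arm(
  commands=[0,0,0,0,0,-0.73,60,0,0,0,0,0,-0.73,60,0,0,0,0,0,-0.73,60,0,0,0,0,0,-0.73,60,0.05,-0.65,0.02,0,0,0,60,0.05,-0.65,0.02,0,0,0,60,0.05,-0.65,0.02,0,0,0,60,0.05,-0.65,0.02,0,0,0,60,0.05,-0.65,0.02,0,0,0,60,0.05,-0.65,0.02,0,0,0,60,0.05,-0.65,0.02,0,0,0,60,0.05,-0.65,0.02,0,0,0,60,0.05,-0.65,0.02,0,0,0,60,0.05,-0.65,0.02,0,0,0,60,0,0,0,0,0,0,60,0,0,0,0,0,0,60],
)

```text
t: 29.35
tool_pos: [0.4481, -0.0303, 0.1118]
tool_rot: [0.326, -3.123, -0.001]
contact_force: [-0.9, 1.2, -0.4]
opening: 0.06
grip_force: 0.0
```

```bash
python3 look.py top,side g|grep -v 0.3;  python3 plan.py "[(.452,-.031,.009,12,60,.5)]"
```

```text
side [ 0.4519 -0.0315] 83 32 12.0 0.0243 [324, 232, 31, 11]
-> (0.452, -0.031, 0.009, 12, 60, 0.5)
  4 x [-0.01, -0.01, 0.43, 0, 0, 0, 60]
rows 4
```

View pics/gside.png

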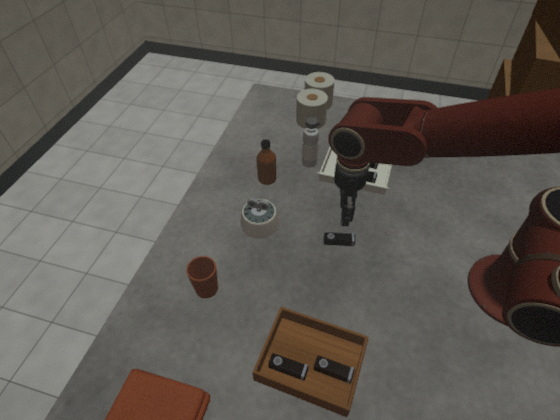

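Two shorts lie in the basket at pixels (288,366) and (333,370). The last one is at (339,239), under the gripper.

Call:
jog_arm(
  commands=[-0.01,0,0.43,0,0,0,60,-0.01,0,0.43,0,0,0,60,-0.01,0,0.43,0,0,0,60,-0.02,0,0.42,0,0,0,60,0,0,0,0,0,0,60,0,0,0,0,0,0,10,0,0,0,0,0,0,10,0,0,0,0,0,0,10,0,0,0,0,0,0,10,0,0,0,0,0,0,10],
)

```text
t: 30.7
tool_pos: [0.4531, -0.0303, 0.0117]
tool_rot: [-0.326, 3.122, -0.001]
contact_force: [-1.6, 2.0, 7.2]
opening: 0.0263
grip_force: 61.1
```

```bash
python3 plan.py "[(.452,-.031,.14,-4.8,10),(.443,.288,.14,-4.8,10)]"
```

```text
-> (0.452, -0.031, 0.14, -4.8, 10)
  4 x [0, 0, 0, 0, 0.01, 0.73, 10]
  4 x [0, 0, -0.53, 0, 0, 0, 10]
-> (0.443, 0.288, 0.14, -4.8, 10)
  8 x [0.08, 0.66, 0, 0, 0, 0, 10]
rows 16
```

Call:
jog_arm(
  commands=[0,0,-0.3,0,0,0,10,0,0,-0.6,0,0,0,10,0,0,-0.6,0,0,0,10,0,0,-0.6,0,0,0,10,0,0,0,0,0,0.73,10,0,0,0,0,0,0.73,10,0,0,0,0,0,0.73,10,0,0,0,0,0,0.73,10,0.08,0.66,0,0,0,0,10,0.08,0.66,0,0,0,0,10,0.08,0.66,0,0,0,0,10,0.08,0.66,0,0,0,0,10,0.08,0.66,0,0,0,0,10,0.08,0.66,0,0,0,0,10,0.08,0.66,0,0,0,0,10,0.08,0.66,0,0,0,0,10,0,0,0,0,0,0,10,0,0,0,0,0,0,10],
)

```text
t: 32.95
tool_pos: [0.4395, 0.2883, 0.1356]
tool_rot: [-0.131, -3.138, 0.001]
contact_force: [-0.5, -0.6, -2.0]
opening: 0.0263
grip_force: 60.2
```

```bash
python3 plan.py "[(.443,.288,.022,-4.8,10,.45)]"
```

```text
-> (0.443, 0.288, 0.022, -4.8, 10, 0.45)
  5 x [-0.01, 0, 0.38, 0, 0, 0, 10]
rows 5
```

Call:
jog_arm(
  commands=[-0.01,0,0.38,0,0,0,10,-0.01,0,0.38,0,0,0,10,0,0,0.38,0,0,0,10,0,0,0.38,0,0,0,10,0,0,0.38,0,0,0,10,0,0,0,0,0,0,10,0,0,0.07,0,0,0,10,0,0,0,0,0,0,10,0,0,0,0,0,0,40,0,0,0,0,0,0,40,0,0,0,0,0,0,40,0,0,-0.3,0,0,0,40,0,0,-0.6,0,0,0,40,0,0,-0.6,0,0,0,40,0,0,-0.7,0,0,0,0,0,0,-0.7,0,0,0,0,0,0,-0.7,0,0,0,0,0,0,-0.5,0,0,0,0],
)

```text
t: 35.2
tool_pos: [0.4414, 0.289, 0.2678]
tool_rot: [0.131, 3.135, 0.003]
contact_force: [0.2, -0.1, 0.7]
opening: -0.0002
grip_force: 0.0
```

```bash
python3 plan.py "[(.608,-.329,.25,0,0)]"
```

```text
-> (0.608, -0.329, 0.25, 0, 0)
  2 x [0, 0, 0, 0.01, 0.02, -0.42, 0]
  16 x [-0.17, -0.64, 0.02, 0, 0, 0, 0]
rows 18
```

Call:
jog_arm(
  commands=[0,0,0,0,0,-0.42,0,0,0,0,0,0,-0.42,0,-0.17,-0.64,0.02,0,0,0,0,-0.17,-0.64,0.02,0,0,0,0,-0.17,-0.64,0.02,0,0,0,0,-0.17,-0.64,0.02,0,0,0,0,-0.17,-0.64,0.02,0,0,0,0,-0.17,-0.64,0.02,0,0,0,0,-0.17,-0.64,0.02,0,0,0,0,-0.17,-0.64,0.02,0,0,0,0,-0.17,-0.64,0.02,0,0,0,0,-0.17,-0.64,0.02,0,0,0,0,-0.17,-0.64,0.02,0,0,0,0,-0.17,-0.64,0.02,0,0,0,0,-0.17,-0.64,0.02,0,0,0,0,-0.17,-0.64,0.02,0,0,0,0,-0.17,-0.64,0.02,0,0,0,0,-0.17,-0.64,0.02,0,0,0,0,0,0,0,0,0,0,0,0,0,0,0,0,0,0],
)

```text
t: 37.7
tool_pos: [0.6044, -0.3252, 0.2453]
tool_rot: [-0.0, 3.141, 0.0]
contact_force: [0.1, 0.5, 0.6]
opening: -0.0002
grip_force: 0.0
```

```bash
python3 look.py side,top n;  python3 plan.py "[(.608,-.329,.185,0,0,.5)]"
```

```text
side [ 0.4534 -0.3695] 125 35 178.2 0.0287 [339, 151, 40, 16]
side [ 0.4497 -0.3022] 125 34 178.0 0.0287 [336, 164, 41, 17]
side [0.4411 0.2885] 85 29 175.6 0.0299 [298, 333, 39, 26]
side [0.492 0.35 ] 85 30 176.9 0.0296 [268, 353, 40, 26]
side [0.3927 0.3298] 87 30 178.8 0.0298 [314, 357, 41, 25]
top [0.4914 0.3519] 85 30 176.5 0.0309 [133, 241, 15, 32]
top [ 0.4755 -0.3012] 70 29 177.5 0.0285 [370, 250, 12, 27]
top [0.4398 0.2902] 86 29 175.5 0.0308 [155, 260, 14, 32]
-> (0.608, -0.329, 0.185, 0, 0, 0.5)
  3 x [-0.02, -0.02, 0.33, 0, 0, 0, 0]
rows 3
```

View pics/nside.png

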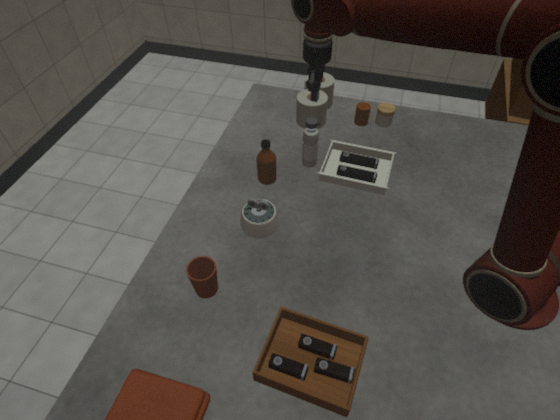

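All five spouts lie flat in place. One short was knocked within the basket but stays flat at (334,370). Now I press the cap.

Call:
jog_arm(
  commands=[-0.02,-0.02,0.33,0,0,0,0,-0.02,-0.02,0.33,0,0,0,0,-0.02,-0.02,0.33,0,0,0,0,0,0,0,0,0,0,0,0,0,0.1,0,0,0,0,0,0,0.1,0,0,0,0,0,0,0.05,0,0,0,0,0,0,0,0,0,0,0],
)

```text
t: 38.8
tool_pos: [0.6081, -0.3294, 0.1704]
tool_rot: [-0.0, 3.141, -0.0]
contact_force: [-0.5, -0.3, 0.2]
opening: 0.0001
grip_force: 0.0
```

Call:
jog_arm(
  commands=[0,0,0.05,0,0,0,0,0,0,0.05,0,0,0,0,0,0,0.03,0,0,0,0,0,0,0,0,0,0,0],
)

```text
t: 39.3
tool_pos: [0.6083, -0.3295, 0.1635]
tool_rot: [-0.0, 3.141, -0.001]
contact_force: [-2.0, 1.0, 6.4]
opening: -0.0001
grip_force: 3.1
```

Call:
jog_arm(
  commands=[0,0,0.04,0,0,0,0,0,0,0.02,0,0,0,0,0,0,0,0,0,0,0],
)

```text
t: 39.67
tool_pos: [0.6084, -0.3296, 0.162]
tool_rot: [-0.0, 3.14, -0.002]
contact_force: [-3.7, 3.0, 12.8]
opening: -0.0
grip_force: 6.1
```

The force of 12.8 N at z = 0.162 means the cap bottomed. I'll lift off and go toward the key.

Call:
jog_arm(
  commands=[0,0,-0.2,0,0,0,0,0,0,-0.6,0,0,0,0,0,0,-0.6,0,0,0,50,0,0,0,0,0,0,50,0,0,0,0,0,0,50],
)

```text
t: 40.3
tool_pos: [0.6076, -0.329, 0.2413]
tool_rot: [0.0, -3.14, -0.002]
contact_force: [-0.4, 0.7, -1.0]
opening: 0.0499
grip_force: 0.0
```

```bash
cat > key.py <<'E'
from h import *; import sys
print(ctrl.get_obs()["q"].round(2))
for c in("top","side"):
    im=eyes.get_image(c); save(im,sys.argv[1]+c)
    P,u,v=world(im); C=np.array([.6855,-.0345])
    ok=(np.linalg.norm(P[:,:2]-C,axis=1)<.04)&(P[:,2]>.085)&(P[:,2]<.106); q=P[ok]
    if len(q)>20:
        e=np.linalg.svd(q[:,:2]-q[:,:2].mean(0))[2][0]; r=cv2.minAreaRect((q[:,:2]*1000).astype(np.float32))
        print(c,len(q),q.mean(0).round(4),"yaw",np.degrees(np.arctan2(e[1],e[0])).round(1),[np.round(x,1) for x in r])
    cr=im["image"][v[ok].min()-22:v[ok].max()+22,u[ok].min()-22:u[ok].max()+22] if ok.sum() else None
    if cr is not None: cv2.imwrite(f"pics/{sys.argv[1]}{c}_crop.png",cv2.resize(cr,None,fx=7,fy=7,interpolation=cv2.INTER_CUBIC)[:,:,::-1])
z=nets.silhouettes("top","nozzle")
for r in z[:1]: P,_,_=world(eyes.get_image("top"),r["mask"]); print("noz",np.median(P,0).round(4))
E
python3 key.py k0; python3 plan.py "[(.6855,-.0345,.20,0,50)]"
```

```text
[-0.6   0.2   1.44  0.    1.51 -2.17]
top 90 [ 0.6836 -0.0336  0.0958] yaw 179.6 [array([684.3, -33.8]), array([ 8.5, 59.3]), np.float64(89.8)]
side 118 [ 0.6852 -0.0335  0.0934] yaw -178.5 [array([686.3, -35.7]), array([59.5, 14.4]), np.float64(0.6)]
noz [ 0.5993 -0.3162  0.1697]
-> (0.6855, -0.0345, 0.2, 0, 50)
  8 x [-0.16, 0.61, 0.08, 0, 0, 0, 50]
rows 8
```

View pics/k0top_crop.png

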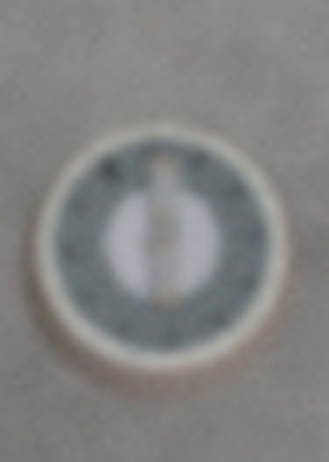

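The blade lies along world x, and the thickest mark is about 35° anticlockwise of +x (crop pixel (110,172)). About 5.65 rad of clockwise winding is needed.

Call:
jog_arm(
  commands=[-0.16,0.61,0.08,0,0,0,50,-0.16,0.61,0.08,0,0,0,50,-0.16,0.61,0.08,0,0,0,50,-0.16,0.61,0.08,0,0,0,50,-0.16,0.61,0.08,0,0,0,50,-0.16,0.61,0.08,0,0,0,50,-0.16,0.61,0.08,0,0,0,50,-0.16,0.61,0.08,0,0,0,50,0,0,0,0,0,0,50,0,0,0,0,0,0,50],
)

```text
t: 41.75
tool_pos: [0.6844, -0.0368, 0.2036]
tool_rot: [0.0, -3.14, 0.001]
contact_force: [-0.5, -0.2, -0.5]
opening: 0.0501
grip_force: 0.0
```

```bash
python3 plan.py "[(.6855,-.0345,.077,0,50,.45)]"
```

```text
-> (0.6855, -0.0345, 0.077, 0, 50, 0.45)
  5 x [0, 0.01, 0.42, 0, 0, 0, 50]
rows 5
```

Call:
jog_arm(
  commands=[0,0.01,0.42,0,0,0,50,0,0.01,0.42,0,0,0,50,0,0.01,0.42,0,0,0,50,0,0.01,0.42,0,0,0,50,-0.02,0,0.41,0,0,0,50,0,0,0,0,0,0,50,0,0,0,0,0,0,0,0,0,0,0,0,0,0,0,0,0,0,0,0,0,0,0,0,0,0,0,0,0,0,0,0,0,0,0],
  newtons=80,
)

```text
t: 43.12
tool_pos: [0.687, -0.0347, 0.0811]
tool_rot: [-0.001, 3.139, -0.002]
contact_force: [-1.6, -2.0, 6.2]
opening: 0.0083
grip_force: 80.7
```

```bash
python3 -c "
from h import *; o=ctrl.get_obs(); print(o['wrist_torque'],o['q'].round(2))"
```

```text
[-0.3793725   0.25003625  0.16199475] [-0.16  0.32  1.57 -0.    1.25 -1.73]
```

Call:
jog_arm(
  commands=[0,0,0,0,0,0.8,0,0,0,0,0,0,0.8,0,0,0,0,0,0,0.8,0,0,0,0,0,0,0.8,0,0,0,0,0,0,0.8,0,0,0,0,0,0,0.8,0,0,0,0,0,0,0.8,0,0,0,0,0,0,0.8,0,0,0,0,0,0,0.8,0,0,0,0,0,0,0.8,0,0,0,0,0,0,0.8,0,0,0,0,0,0,0.8,0,0,0,0,0,0,0.8,0,0,0,0,0,0,0.8,0,0,0,0,0,0,0.8,0,0,0,0,0,0,0.8,0,0,0,0,0,0,0.8,0,0,0,0,0,0,0.8,0,0,0,0,0,0,0,0],
)

```text
t: 45.5
tool_pos: [0.6859, -0.036, 0.0811]
tool_rot: [2.071, 2.36, -0.005]
contact_force: [-5.4, -5.7, 7.4]
opening: 0.008
grip_force: 81.2
```

```bash
python3 -c "
from h import *; o=ctrl.get_obs(); print(o['wrist_torque'],o['q'].round(2))"
```

```text
[-0.96124919  0.93529656 -0.08654772] [-0.16  0.32  1.57 -0.    1.25 -0.29]
```

Call:
jog_arm(
  commands=[0,0,0,0,0,0.8,0,0,0,0,0,0,0.8,0,0,0,0,0,0,0.8,0,0,0,0,0,0,0.8,0,0,0,0,0,0,0.8,0,0,0,0,0,0,0.8,0,0,0,0,0,0,0.8,0,0,0,0,0,0,0.8,0,0,0,0,0,0,0.8,0,0,0,0,0,0,0.8,0,0,0,0,0,0,0.8,0,0,0,0,0,0,0.8,0,0,0,0,0,0,0.8,0,0,0,0,0,0,0.8,0,0,0,0,0,0,0.8,0,0,0,0,0,0,0.8,0,0,0,0,0,0,0.8,0,0,0,0,0,0,0.8,0,0,0,0,0,0,0.8,0,0,0,0,0,0,0.8,0],
)

```text
t: 48.0
tool_pos: [0.6843, -0.0349, 0.081]
tool_rot: [3.136, 0.157, -0.008]
contact_force: [-10.5, -2.2, 12.7]
opening: 0.0082
grip_force: 81.8
```

Call:
jog_arm(
  commands=[0,0,0,0,0,0,0,0,0,0,0,0,0,50,0,0,0,0,0,0,50,0,0,0,0,0,0,50,0,0,-0.4,0,0,0,50,0,0,-0.6,0,0,0,50,0,0,-0.6,0,0,0,50,0,0,-0.6,0,0,0,50,0,0,0,0,0,0,50],
)

```text
t: 49.12
tool_pos: [0.6887, -0.0343, 0.2181]
tool_rot: [3.135, 0.16, 0.016]
contact_force: [-1.2, -1.2, 0.1]
opening: 0.05
grip_force: 0.0
```

```bash
python3 key.py k1
```

```text
[-0.16  0.2   1.47  0.    1.46  1.31]
top 67 [ 0.6763 -0.0339  0.0957] yaw -172.8 [array([676.9, -34.2]), array([44. , 10.1]), np.float64(5.8)]
side 122 [ 0.686  -0.0337  0.0937] yaw -173.0 [array([686.5, -35.8]), array([59.1, 15.8]), np.float64(6.0)]
noz [ 0.6081 -0.3283  0.169 ]
```

Call:
jog_arm(
  commands=[0,0,0,0,0,-0.8,50,0,0,0,0,0,-0.8,50,0,0,0,0,0,-0.8,50,0,0,0,0,0,-0.8,50,0,0,0,0,0,-0.8,50,0,0,0,0,0,-0.8,50,0,0,0,0,0,-0.8,50,0,0,0,0,0,-0.8,50,0,0,0,0,0,-0.8,50,0,0,0,0,0,-0.8,50,0,0,0,0,0,-0.8,50,0,0,0,0,0,-0.8,50,0,0,0,0,0,-0.8,50,0,0,0,0,0,-0.8,50,0,0,0,0,0,-0.8,50,0,0,0,0,0,-0.8,50,0,0,0,0,0,-0.8,50,0,0,0,0,0,-0.8,50,0,0,0,0,0,-0.8,50,0,0,0,0,0,-0.8,50],
)

```text
t: 51.82
tool_pos: [0.685, -0.0339, 0.2087]
tool_rot: [-2.066, -2.363, 0.003]
contact_force: [0.6, 0.4, 0.0]
opening: 0.0502
grip_force: 0.0
```

Call:
jog_arm(
  commands=[0,0,0,0,0,-0.8,50,0,0,0,0,0,-0.8,50,0,0,0,0,0,-0.8,50,0,0,0,0,0,-0.8,50,0,0,0,0,0,-0.8,50,0,0,0,0,0,-0.8,50,0,0,0,0,0,-0.8,50,0,0,0,0,0,-0.8,50,0,0,0,0,0,-0.8,50,0,0,0,0,0,-0.8,50,0,0,0,0,0,-0.8,50,0,0,0,0,0,-0.8,50,0,0,0,0,0,-0.8,50,0,0,0,0,0,-0.8,50,0,0,0,0,0,-0.8,50,0,0,0,0,0,-0.8,50,0,0,0,0,0,-0.8,50,0,0,0,0,0,-0.8,50,0,0,0,0,0,-0.8,50,0,0,0,0,0,0,50],
)

```text
t: 54.32
tool_pos: [0.6851, -0.034, 0.209]
tool_rot: [0.124, -3.136, -0.001]
contact_force: [-0.3, 0.2, 0.2]
opening: 0.0499
grip_force: 0.0
```

```bash
python3 plan.py "[(.6855,-.0345,.15,6.3,50,.6),(.6855,-.0345,.079,6.3,50,.45)]"
```

```text
-> (0.6855, -0.0345, 0.15, 6.3, 50, 0.6)
  1 x [0, 0, 0, 0.01, -0.03, -0.31, 50]
  2 x [0, 0, 0.49, 0, 0, 0, 50]
-> (0.6855, -0.0345, 0.079, 6.3, 50, 0.45)
  3 x [0, 0, 0.4, 0, 0, 0, 50]
rows 6
```

Call:
jog_arm(
  commands=[0,0,0,0,0,-0.31,50,0,0,0.49,0,0,0,50,0,0,0.49,0,0,0,50,0,0,0.4,0,0,0,50,0,0,0.4,0,0,0,50,0,0,0.36,0,0,0,50,0,0,0,0,0,0,50,0,0,0,0,0,0,0,0,0,0,0,0,0,0,0,0,0,0,0,0,0,0,0,0,0,0,0,0,0,0,0,0,0,0,0],
)

```text
t: 55.82
tool_pos: [0.687, -0.0346, 0.0845]
tool_rot: [-0.174, 3.134, -0.002]
contact_force: [-1.9, -2.3, 6.3]
opening: 0.0081
grip_force: 80.8
```

Call:
jog_arm(
  commands=[0,0,0,0,0,0.8,0,0,0,0,0,0,0.8,0,0,0,0,0,0,0.8,0,0,0,0,0,0,0.8,0,0,0,0,0,0,0.8,0,0,0,0,0,0,0.8,0,0,0,0,0,0,0.8,0,0,0,0,0,0,0.8,0,0,0,0,0,0,0.8,0,0,0,0,0,0,0.8,0,0,0,0,0,0,0.8,0,0,0,0,0,0,0.8,0,0,0,0,0,0,0.8,0,0,0,0,0,0,0.8,0,0,0,0,0,0,0.8,0,0,0,0,0,0,0.8,0,0,0,0,0,0,0.8,0,0,0,0,0,0,0.8,0,0,0,0,0,0,0.8,0,0,0,0,0,0,0.8,0],
)

```text
t: 58.32
tool_pos: [0.6858, -0.0361, 0.0844]
tool_rot: [2.129, 2.307, -0.005]
contact_force: [-4.7, -6.6, 8.4]
opening: 0.0075
grip_force: 81.2
```

Call:
jog_arm(
  commands=[0,0,0,0,0,0.8,0,0,0,0,0,0,0.8,0,0,0,0,0,0,0.8,0,0,0,0,0,0,0.8,0,0,0,0,0,0,0.8,0,0,0,0,0,0,0.8,0,0,0,0,0,0,0.8,0,0,0,0,0,0,0.8,0,0,0,0,0,0,0.8,0,0,0,0,0,0,0.8,0,0,0,0,0,0,0,0],
)

```text
t: 59.7
tool_pos: [0.6848, -0.0358, 0.0845]
tool_rot: [2.859, 1.298, -0.007]
contact_force: [-8.3, -4.5, 11.3]
opening: 0.0077
grip_force: 81.5
```

```bash
python3 -c "
from h import *; o=ctrl.get_obs(); print(o['wrist_torque'],o['q'].round(2),o['effort'].round(2))"
```

```text
[-0.83440482  1.50128869  0.00568771] [-0.16  0.32  1.57 -0.    1.26  0.56] [  3.66 -41.56 -32.61   1.62  -2.2    0.1 ]
```

Call:
jog_arm(
  commands=[0,0,0,0,0,0.5,0,0,0,0,0,0,0.5,0,0,0,0,0,0,0,0],
)

```text
t: 60.08
tool_pos: [0.6847, -0.0357, 0.0844]
tool_rot: [2.92, 1.154, -0.007]
contact_force: [-8.8, -5.2, 10.7]
opening: 0.0075
grip_force: 81.5
```

```bash
python3 -c "
from h import *; o=ctrl.get_obs(); print(o['wrist_torque'],o['q'].round(3),o['effort'].round(2))"
```

```text
[-0.79870371  1.5172955   0.13322817] [-0.159  0.315  1.57  -0.004  1.26   0.66 ] [  3.42 -41.45 -32.69   1.6   -2.3    0.14]
```

Call:
jog_arm(
  commands=[0,0,0,0,0,0.5,0,0,0,0,0,0,0.3,0,0,0,0,0,0,0,0],
)

```text
t: 60.45
tool_pos: [0.6847, -0.0356, 0.0844]
tool_rot: [2.964, 1.037, -0.007]
contact_force: [-9.0, -4.6, 11.3]
opening: 0.0078
grip_force: 81.6
```

```bash
python3 -c "
from h import *; o=ctrl.get_obs(); print(o['wrist_torque'],o['q'].round(3),o['effort'].round(2))"
```

```text
[-0.79155767  1.57142433  0.13654477] [-0.159  0.315  1.57  -0.004  1.26   0.74 ] [  3.24 -41.36 -32.74   1.57  -2.38   0.16]
```

Call:
jog_arm(
  commands=[0,0,0,0,0,0.4,0,0,0,0,0,0,0.4,0,0,0,0,0,0,0,0],
)

```text
t: 60.82
tool_pos: [0.6846, -0.0355, 0.0844]
tool_rot: [3.002, 0.919, -0.008]
contact_force: [-9.8, -3.8, 11.8]
opening: 0.008
grip_force: 81.7
```

```bash
python3 -c "
from h import *; o=ctrl.get_obs(); print(o['wrist_torque'],o['q'].round(3),o['effort'].round(2))"
```

```text
[-0.74540324  1.63021951  0.34751611] [-0.159  0.315  1.57  -0.004  1.26   0.819] [  2.85 -41.29 -32.78   1.61  -2.44   0.44]
```

Torque jumped at blade yaw ≈ 34°, where the thick mark is, so this is the stop. I'll release and check.

Call:
jog_arm(
  commands=[0,0,0,0,0,0.1,0,0,0,0,0,0,0,0,0,0,0,0,0,0,50,0,0,0,0,0,0,50,0,0,0,0,0,0,50,0,0,-0.4,0,0,0,50,0,0,-0.6,0,0,0,50,0,0,-0.6,0,0,0,50,0,0,-0.6,0,0,0,50,0,0,-0.6,0,0,0,50,0.5,0.3,0,0,0,0,50,0.5,0.3,0,0,0,0,50,0.5,0.3,0,0,0,0,50,0.5,0.3,0,0,0,0,50,0,0,0,0,0,0,50],
)

```text
t: 62.7
tool_pos: [0.827, -0.0279, 0.2505]
tool_rot: [3.009, 0.903, 0.0]
contact_force: [-0.0, -0.6, -0.4]
opening: 0.0501
grip_force: 0.0
```

```bash
python3 key.py k2; python3 look.py side,top z
```

```text
[-0.12  0.52  1.02  0.    1.6   0.86]
side 123 [ 0.6862 -0.0333  0.094 ] yaw 34.6 [array([686.8, -35.3]), array([59.2, 15.2]), np.float64(31.7)]
noz [ 0.6081 -0.3281  0.1692]
side [ 0.4533 -0.3691] 125 33 176.5 0.029 [339, 151, 40, 16]
side [ 0.4499 -0.3022] 125 34 177.0 0.029 [337, 164, 40, 17]
side [0.441  0.2881] 85 30 175.1 0.0297 [298, 333, 39, 26]
side [0.4918 0.3498] 85 30 175.7 0.0298 [268, 353, 40, 26]
side [0.3925 0.3296] 88 29 178.2 0.0299 [314, 357, 41, 25]
top [0.4912 0.3519] 85 30 175.8 0.0311 [133, 241, 14, 32]
top [ 0.4509 -0.3667] 125 31 177.3 0.0283 [394, 249, 12, 46]
top [ 0.4481 -0.3004] 125 30 177.4 0.0286 [370, 250, 12, 46]
top [0.4399 0.2898] 85 28 175.7 0.0306 [155, 260, 15, 32]
```

View pics/k2side_crop.png

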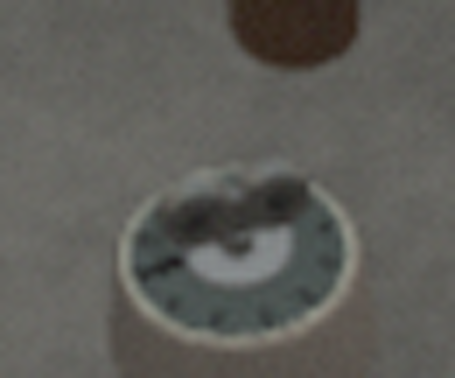

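View pics/zside.png

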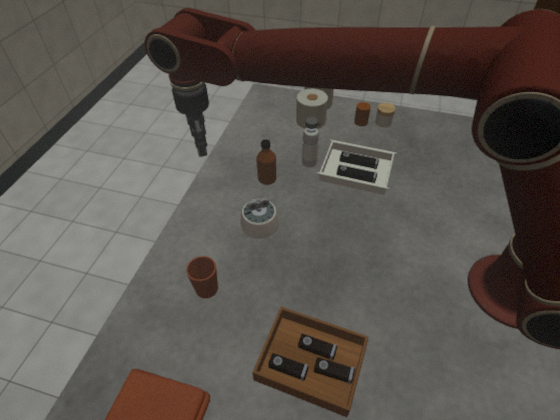

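The pointer at crop pixel (180,262) lines up with the thick mark at (150,270). All spouts are flat in their containers, and the bottle and tumbler are unmoved.

```bash
python3 -c "
from station import job; print(job.finish_job())"
```

```text
the job is handed in; nothing more can be done
None
```

I handed the job in after about 63 s of the 200 s allowed: both long spouts are flat in the soak tray, all three short ones are flat in the basket, the nozzle cap was pressed down and sprang back, and the timer key is wound to its stop; the hand-in call returned no verdict.

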